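Switch the dust extraction to the small inlet

TASK

Switch the bench's dust suction over to the small inlet: with your fingertips, push the small inlet's slide gate all the way open, and only then push the large inlet's slide gate fully shut. Only push against the wooden tabs, never pinch them, and leave the other things on the bench where they are.

Things in the scene. Friction and masses are not known exactly. Their poses are not given: they have to be found in the camera images.
- large_gate: fixed dust-suction inlet with the larger round mouth, on either side of the bench. Origin on the bench (z = 0) under the middle of its wooden tab when the blade is at half travel; +x points level along the slide towards the mouth, y along the tab's width. Its 150 mm square steel frame (top at z = 74 mm) begins 118 mm along +x.
- large_inlet (a point): centre of the large inlet's mouth: an open round steel collar of 100 mm bore on the square frame; this point at the collar's top, 106 mm above the bench
- large_blade (a joint): flat aluminium blade of the large gate (110 mm wide, 4 mm thick, top face 64 mm above the bench): 0 m = fully shut (pushed towards the collar, in the body's +x, mouth covered), 0.105 m = fully open (drawn out along the body's -x, roughly towards the robot). Hard stops at both ends; it slides with about 3 N of friction and stays where it is left.
- large_tab (a point): centre of the upright wooden tab on the outer end of the large blade: 60 mm wide (y), 12 mm thick (x), from 64 to 114 mm above the bench (this point at 89 mm); axes as the large_gate body. The face on the robot side is pushed to shut, the face on the frame side to open. The blade's plate runs from the tab into the frame; when shut, 60 mm is free between the tab and the frame.
- small_gate: fixed dust-suction inlet with the smaller round mouth, on either side of the bench. Origin on the bench (z = 0) under the middle of its wooden tab when the blade is at half travel; +x points level along the slide towards the mouth, y along the tab's width. Its 113 mm square steel frame (top at z = 74 mm) begins 100 mm along +x.
- small_inlet (a point): centre of the small inlet's mouth: an open round steel collar of 63 mm bore on the square frame; this point at the collar's top, 106 mm above the bench
- small_blade (a joint): flat aluminium blade of the small gate (73 mm wide, 4 mm thick, top face 64 mm above the bench): 0 m = fully shut (pushed towards the collar, in the body's +x, mouth covered), 0.068 m = fully open (drawn out along the body's -x, roughly towards the robot). Hard stops at both ends; it slides with about 3 N of friction and stays where it is left.
- small_tab (a point): centre of the upright wooden tab on the outer end of the small blade: 60 mm wide (y), 12 mm thick (x), from 64 to 114 mm above the bench (this point at 89 mm); axes as the small_gate body. The face on the robot side is pushed to shut, the face on the frame side to open. The blade's plate runs from the tab into the frame; when shut, 60 mm is free between the tab and the frame.
- sanding_block: cork-soled wooden sanding block, 90 x 55 x 34 mm, lying between the two gates; loose bystander, origin at the middle of its underside
- screwdriver: screwdriver, 190 mm long, lying along its own x between the gates; loose bystander, origin at the middle of its underside
- screw_jar: glass jar with steel lid, 56 mm across, 75 mm tall, between the two inlet frames; loose bystander, origin at the middle of its underside
- glue_bottle: white glue bottle, 60 mm across, 170 mm tall, on the robot's left; loose bystander, origin at the middle of its underside
- oil_tin: rectangular steel tin with filler cap, 70 x 50 x 140 mm, on the robot's right; loose bystander, origin at the middle of its underside
- mug: white mug, 80 mm across, 90 mm tall, at the left; loose bystander, origin at the middle of its underside
- offcut: curved-corner pine offcut, 100 x 100 x 20 mm, lying at the right; loose bystander, origin at the middle of its underside

How it is judged:
By the outcome, as a careful person would: the job done as asked, in the order asked, and still so for the second after the job is handed in, with the robot touching nothing.
It also fails if it takes over 45 s, if anything falls off the work surface, if the arm or the gripper's body presses on something with over 40 N, if the wrist force passes 120 N, or if a joint passes its speed limit or range.

ROBOT

A 6-joint arm with a two-finger parallel gripper is mounted at the origin on the work surface. World frame = base frame: x ahead of the robot, y to its left, z up, the work surface at z = 0. Lengths are in m, angles in rad, forces in N, time in s.
With the tool pointing down it reaches from about 0.3 to 0.75 m from the base axis. Payload 8.5 kg.
Tool frame: the origin (TCP) lies midway between the tips of the shut fingers; the grasp point (between the pads) lies 19 mm behind it; z points along the fingers, y is the line along which they close (so a half turn about z gives the same grasp; the last joint's range is limited). The gripper opens to 88 mm and grips with 3 to 60 N. Pads are 18 mm wide; open, the fingers measure 123 mm over their backs; the gripper's body (75 mm by 187 mm) begins 45 mm behind the grasp point.
Start: joints at [-1.495, 0.381, 1.297, -0, 1.464, -0.215], TCP at [0.158, -0.527, 0.239] pointing down, gripper open.
Joint ranges: [-3.11, 3.11], [-0.89, 2.33], [0.22, 2.48], [-1.42, 4.56], [0.17, 2.85], [-2.88, 2.88]. Speed limits (rad/s): [2.39, 2.39, 3.14, 3.14, 3.14, 3.14].

INTERFACE

Orientations are given as a rotation vector (axis times angle).
In Python, from rig import env gives the robot as it stands. The module is installed in compiled form; this text tells all that it offers.
- The arm moves only by the tool apply_moves, never from a script. Its arguments are lists of equal length, an entry for each row: "dp": the shift along the tool's x, y, z in m, a list of three; "twist": the turn about the tool's z in rad. In form: {"dp": [[x, y, z], ...], "twist": [twist, ...]}. A call has exactly 8 rows; each row is the pose to reach, as a shift and turn from the pose commanded when the call began, along the tool's axes at that moment; what a row does not reach only later rows make up. A row lasts 1/10 s, in which the tool goes at most 50 mm and 8.59 degrees, less where a joint would pass 70% of its speed; a pose out of reach is approached as far as the arm can. A call with a gripper value outside its range is refused whole. "jaw" is the opening, from 0 (shut) to 1 (fully open), set as the call begins (left out, the last holds). The fingers move at their own pace and stop on an object; "squeeze" is the grip in N (left out, the last holds). Time passes only in rows, so rows that repeat a pose let the fingers close, or fill a call up. It gives the time, the measured TCP pose, the force, the opening and the grip force at its end, in the units of the state.
- env.state(): the state, without advancing time (a new reading comes with each control period).
- env.grab_frame(name): name is "scene" or "top" or "wrist"; returns a dict with "img" (480x640x3 uint8, blue, green, red), "fx", "fy", "cx", "cy" (pixels), "world_to_cam" (4x4, takes a point from world to camera coordinates); the wrist camera has in their place "mount" (4x4, takes a point from camera to tool coordinates, whose origin is the TCP and whose axes are the flange's). Camera axes: x right, y down, z forward; pixel columns grow to the right and rows downward; lengths in m; the calibration is good to about 2 mm. A picture is of the moment at which its call begins: read the wrist's pose just before it. There is no depth.
- env.sign_off(): hands the job in; it is judged then, once.
Trained networks look in a picture, given as the dict that the camera call returned (one of the last four; its "shot" number tells which), for a name from the list of things; names that differ only in an ending like _2 or _b are one class to them, and where a whole thing is asked for, a point or a joint stands for the part that bears it (a point fixed in the world has none). Each returns a list of dicts, best first, with "conf" (0 to 1); they miss things now and then, are a little off and sometimes report something else, mostly with a low value. They report only what shows in the picture. A call takes as long as a camera call.
- env.search_frame(label, picture): "position" ([x, y, z] in m, in world coordinates, good to about 4 mm: the middle of the surface that is visible of it).
- env.spot_point(label, picture): "position" ([x, y, z] in m, in world coordinates, good to about 4 mm: a listed point, or the origin of a listed thing).
The state is a dict: "t": time; "q": joint angles; "joint_vel": joint speeds; "joint_efforts": joint torques, N m; "tcp_pos": TCP position; "tcp_rot": TCP orientation; "contact_force": force on the tool from outside, world axes, zero at the start; "moment": the same for the moment, N m; "finger_gap": finger opening in m; "finger_force": force on a finger pad.
Only numpy, scipy, OpenCV 4.12 (cv2) and the standard library are available. Lean on these libraries where they do the work, as an engineer would, in place of code of your own. Each camera call takes 0.05 s, during which the arm holds its last target. There are 200 camera calls.

## Working session

There is one attempt and no reset: what is moved stays moved. The work goes in short steps, Python scripts to look and compute and a tool call to move; the robot and the scene stay as the last step left them, time stands still between calls to the robot, and variables do not carry over. Pictures are saved under pics/ and viewed, at most 10 in all, crops included, and the job is handed in when it is done.

Besides the shell and the picture viewer there is one more tool, called after "Emit:" as name([rows], argument=value, ...), one row to a line, values as JSON. apply_moves: Moves the arm, as the interface text tells. Its arguments: {"type":"object","properties":{"dp":{"type":"array","items":{"type":"array","items":{"type":"number"}}},"twist":{"type":"array","items":{"type":"number"}},"jaw":{"type":"number"},"squeeze":{"type":"number"}},"required":["dp","twist"]}

```bash
mkdir -p pics; python3 - <<'E'
from rig import env
import cv2,numpy as np
s=env.state();print(s['t'],s['tcp_pos'],s['tcp_rot'],s['finger_gap'])
for c in ['top','scene']:
    f=env.grab_frame(c);cv2.imwrite(f'pics/{c}1.png',f['img'])
    for l in ['large_gate','small_gate','large_inlet','small_inlet','large_tab','small_tab','sanding_block','screwdriver','screw_jar','glue_bottle','oil_tin','mug','offcut']:
        r=env.spot_point(l,f);print(c,l,[(np.round(d['position'],3).tolist(),round(d['conf'],2)) for d in r[:2]])
print(env.state()['t'])
E
```

```text
0.0 [ 0.15765331 -0.52662999  0.23810999] [-3.10696997e+00 -4.54949193e-01 -1.03731879e-04] 0.08827551882286931
top large_gate [([0.506, 0.269, -0.001], 0.74)]
top small_gate [([0.52, -0.234, -0.003], 0.92), ([0.504, 0.27, 0.0], 0.38)]
top large_inlet [([0.701, 0.269, 0.108], 0.85)]
top small_inlet [([0.682, -0.248, 0.11], 0.95), ([0.458, -0.009, 0.002], 0.33)]
top large_tab [([0.49, 0.272, 0.087], 0.96)]
top small_tab [([0.543, -0.232, 0.092], 0.73)]
top sanding_block [([0.453, -0.013, -0.002], 0.88), ([0.504, 0.269, -0.001], 0.47)]
top screwdriver [([0.621, -0.005, -0.0], 0.86), ([0.47, 0.476, -0.003], 0.71)]
top screw_jar [([0.783, 0.004, -0.0], 0.76)]
top glue_bottle [([0.472, 0.476, -0.002], 0.88), ([0.603, -0.47, 0.001], 0.53)]
top oil_tin [([0.46, -0.474, -0.001], 0.78), ([0.455, -0.011, 0.001], 0.48)]
top mug [([0.608, 0.455, -0.001], 0.71), ([0.602, -0.472, 0.001], 0.23)]
top offcut [([0.602, -0.473, 0.002], 0.94), ([0.469, 0.476, -0.0], 0.28)]
scene large_gate [([0.508, 0.27, -0.002], 0.78)]
scene small_gate [([0.522, -0.233, 0.004], 0.85), ([0.706, 0.268, 0.11], 0.17)]
scene large_inlet [([0.701, 0.267, 0.107], 0.65)]
scene small_inlet [([0.676, -0.248, 0.102], 0.96)]
scene large_tab [([0.486, 0.269, 0.094], 0.6)]
scene small_tab [([0.541, -0.236, 0.089], 0.66)]
scene sanding_block [([0.456, -0.006, -0.001], 0.58)]
scene screwdriver [([0.619, -0.007, 0.002], 0.81)]
scene screw_jar [([0.783, 0.003, -0.002], 0.56), ([0.547, -0.233, 0.091], 0.46)]
scene glue_bottle [([0.474, 0.474, 0.0], 0.93)]
scene oil_tin [([0.461, -0.474, -0.001], 0.59)]
scene mug [([0.61, 0.448, -0.001], 0.86)]
scene offcut [([0.597, -0.473, -0.002], 0.62), ([0.7, 0.268, 0.11], 0.56)]
1.4
```

View pics/top1.png

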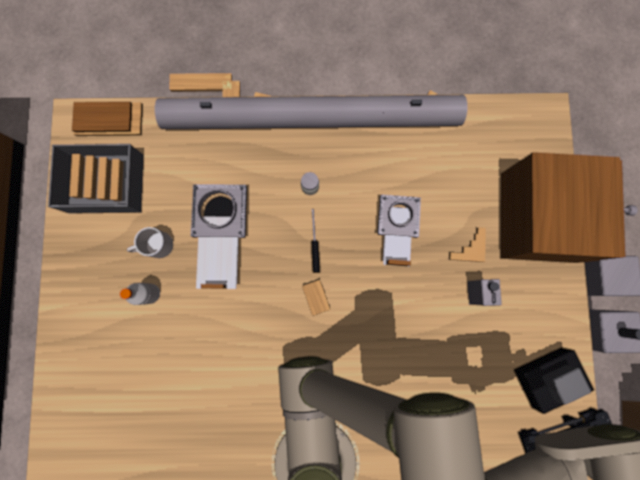

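View pics/scene1.png

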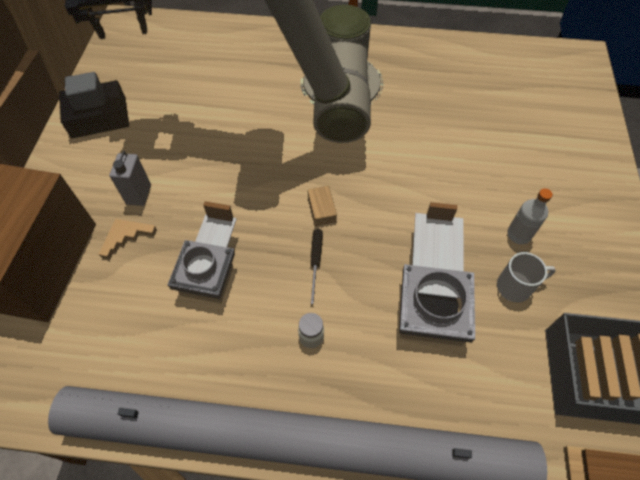

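Both gates show clearly: the small gate's collar is at (400,214) and its tab at (397,262). The large gate's collar is at (219,208) and its tab at (214,286). The networks' positions agree with this. I'll move above the small gap with the fingers shut and the tool turned parallel to the slide.

Emit:
apply_moves([
  [0.043, -0.014, 0],
  [0.086, -0.027, 0],
  [0.129, -0.041, 0],
  [0.172, -0.054, 0],
  [0.215, -0.068, 0],
  [0.258, -0.082, 0],
  [0.301, -0.095, 0],
  [0.34, -0.108, 0],
], twist=[0.05, 0.1, 0.15, 0.2, 0.25, 0.3, 0.34, 0.38], jaw=0)

```text
t: 2.2
tcp_pos: [0.454, -0.3245, 0.2388]
tcp_rot: [3.138, -0.142, 0.0]
contact_force: [-1.2, -0.5, -0.0]
finger_gap: 0.0263
finger_force: 0.0
```

```bash
cat > h.py <<'E'
from rig import env
import cv2,numpy as np
from scipy.spatial.transform import Rotation as R
def to(x,y,z,yaw):
    s=env.state();M=R.from_rotvec(s['tcp_rot']).as_matrix()
    y0=np.arctan2(M[1,0],M[0,0])
    print('t',round(s['t'],2),'pos',np.round(s['tcp_pos'],4),'yaw',round(y0,3),'F',np.round(s['contact_force'],1),'gap',round(s['finger_gap'],4))
    print('dp',np.round(M.T@(np.array([x,y,z])-s['tcp_pos']),4),'twist',round(y0-yaw,3))
def look(labels,name=None,cams=('wrist','top','scene')):
    for c in cams:
        f=env.grab_frame(c)
        if name: cv2.imwrite(f'pics/{c}{name}.png',f['img'])
        for l in labels: print(c,l,[(np.round(d['position'],3).tolist(),round(d['conf'],2)) for d in env.spot_point(l,f)[:1]])
E
python3 - <<'E'
from h import *
to(.581,-.239,.239,-.092)
look(['small_gate','small_tab','small_inlet'],cams=['wrist'])
E
```

```text
t 2.2 pos [ 0.454  -0.3245  0.2388] yaw -0.09 F [-1.2 -0.5 -0. ] gap 0.0263
dp [ 1.187e-01 -9.670e-02 -1.000e-04] twist 0.002
wrist small_gate [([0.622, -0.006, -0.002], 0.4)]
wrist small_tab [([0.547, -0.237, 0.088], 0.65)]
wrist small_inlet []
```

Emit:
apply_moves([
  [0.03, -0.024, 0],
  [0.06, -0.048, 0],
  [0.09, -0.073, 0],
  [0.119, -0.097, 0],
  [0.119, -0.097, 0.01],
  [0.119, -0.097, 0.03],
  [0.119, -0.097, 0.05],
  [0.119, -0.097, 0.05],
], twist=[0, 0, 0, 0, 0, 0, 0, 0])

```text
t: 3.2
tcp_pos: [0.5776, -0.2408, 0.186]
tcp_rot: [-3.136, 0.143, 0.008]
contact_force: [-0.6, 0.1, 0.5]
finger_gap: 0.0004
finger_force: 0.0
```

```bash
python3 - <<'E'
from h import *
to(.581,-.239,.084,-.092)
look(['small_gate','small_tab','small_inlet'],'2',cams=['wrist','top','scene'])
E
```

```text
t 3.2 pos [ 0.5776 -0.2408  0.186 ] yaw -0.091 F [-0.6  0.1  0.5] gap 0.0004
dp [ 0.0038 -0.0019  0.102 ] twist 0.001
wrist small_gate [([0.526, -0.232, -0.003], 0.87)]
wrist small_tab [([0.545, -0.234, 0.089], 0.84)]
wrist small_inlet [([0.679, -0.25, 0.108], 0.61)]
top small_gate [([0.61, 0.454, -0.003], 0.48)]
top small_tab [([0.543, -0.232, 0.093], 0.72)]
top small_inlet [([0.679, -0.248, 0.112], 0.89)]
scene small_gate [([0.522, -0.231, 0.003], 0.74)]
scene small_tab [([0.543, -0.233, 0.09], 0.61)]
scene small_inlet [([0.678, -0.245, 0.104], 0.75)]
```

View pics/wrist2.png

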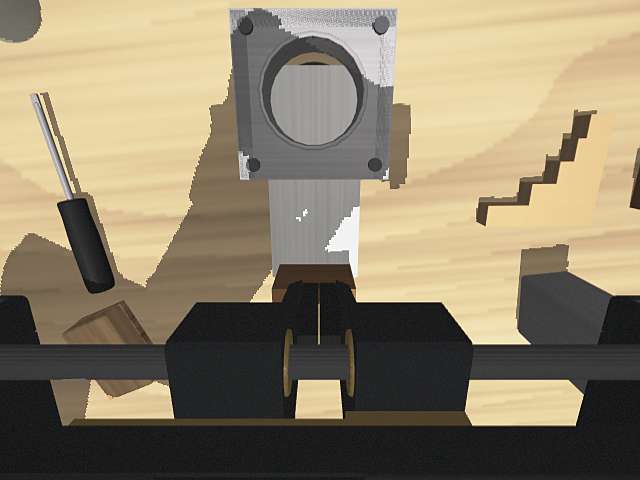

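The wrist view shows the blade between the tab (315,278) and the frame (bottom edge at row 180), with the frame and mouth centred in line. The descent slot is clear of both.

Emit:
apply_moves([
  [0.003, -0.001, 0.015],
  [0.004, -0.001, 0.035],
  [0.004, -0.001, 0.055],
  [0.004, -0.001, 0.075],
  [0.004, -0.001, 0.09],
  [0.004, -0.001, 0.1],
  [0.004, -0.001, 0.102],
  [0.004, -0.001, 0.102],
], twist=[0, 0, 0, 0, 0, 0, 0, 0])

```text
t: 4.6
tcp_pos: [0.5839, -0.2394, 0.087]
tcp_rot: [3.138, -0.14, 0.0]
contact_force: [0.1, -0.4, -0.4]
finger_gap: 0.0004
finger_force: 0.0
```

```bash
python3 - <<'E'
from h import *
to(.489+.0155,-.232,.084,-.092)
f=env.grab_frame('wrist');print(np.round(f['mount'],3))
E
```

```text
t 4.6 pos [ 0.5839 -0.2394  0.087 ] yaw -0.089 F [ 0.1 -0.4 -0.4] gap 0.0004
dp [-0.0797 -0.0003  0.003 ] twist 0.003
[[-0.001 -0.959 -0.282  0.073]
 [ 1.    -0.001 -0.001  0.   ]
 [ 0.    -0.282  0.959 -0.145]
 [ 0.     0.     0.     1.   ]]
```

Emit:
apply_moves([
  [-0.01, 0, 0.002],
  [-0.02, 0, 0.002],
  [-0.03, 0, 0.002],
  [-0.04, 0, 0.002],
  [-0.05, 0, 0.002],
  [-0.058, 0, 0.002],
  [-0.065, 0, 0.002],
  [-0.07, 0, 0.002],
], twist=[0, 0, 0, 0, 0, 0, 0, 0])

```text
t: 5.45
tcp_pos: [0.5135, -0.2332, 0.0851]
tcp_rot: [3.138, -0.14, 0.001]
contact_force: [3.7, -0.1, 2.7]
finger_gap: 0.0003
finger_force: 1.8
```

Emit:
apply_moves([
  [-0.002, 0, 0],
  [-0.004, 0, 0],
  [-0.006, 0, 0],
  [-0.007, 0, 0],
  [-0.008, 0, 0],
  [-0.009, 0, 0],
  [-0.01, 0, 0],
  [-0.01, 0, 0],
], twist=[0, 0, 0, 0, 0, 0, 0, 0])

```text
t: 6.25
tcp_pos: [0.5057, -0.2325, 0.0848]
tcp_rot: [3.138, -0.14, 0.007]
contact_force: [11.9, 0.1, -2.4]
finger_gap: 0.0002
finger_force: 6.2
```

Emit:
apply_moves([
  [-0.0005, 0, 0],
  [-0.001, 0, 0],
  [-0.0015, 0, 0],
  [-0.002, 0, 0],
  [-0.002, 0, 0],
  [-0.002, 0, 0],
  [-0.002, 0, 0],
  [-0.002, 0, 0],
], twist=[0, 0, 0, 0, 0, 0, 0, 0])

```text
t: 7.05
tcp_pos: [0.5057, -0.2325, 0.0849]
tcp_rot: [3.137, -0.141, 0.014]
contact_force: [22.8, 0.2, -8.1]
finger_gap: 0.0002
finger_force: 11.3
```

```bash
python3 - <<'E'
from h import *
to(.52,-.234,.084,-.092)
look(['small_tab'],'3',cams=['wrist','top','scene'])
E
```

```text
t 7.05 pos [ 0.5057 -0.2325  0.0849] yaw -0.09 F [22.8  0.2 -8.1] gap 0.0002
dp [0.0144 0.0002 0.001 ] twist 0.002
wrist small_tab []
top small_tab []
scene small_tab [([0.49, -0.231, 0.09], 0.98)]
```

View pics/wrist3.png

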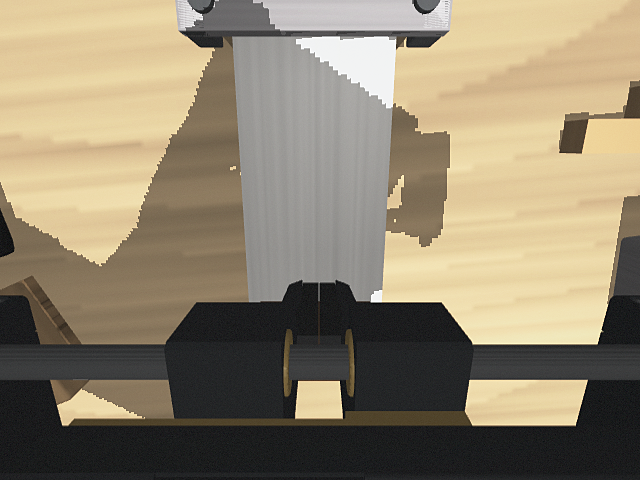

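The tab is against its hard stop: no motion while the force rose from 12 to 23 N, and the scene network puts it at x≈0.490 against 0.488 expected. The wrist view shows the long exposed blade (rows 35–300). Next I back off and lift.

Emit:
apply_moves([
  [0.01, 0, 0],
  [0.022, 0, 0],
  [0.022, 0, -0.01],
  [0.022, 0, -0.04],
  [0.022, 0, -0.08],
  [0.022, 0, -0.12],
  [0.022, 0, -0.155],
  [0.022, 0, -0.155],
], twist=[0, 0, 0, 0, 0, 0, 0, 0])

```text
t: 8.15
tcp_pos: [0.5243, -0.2345, 0.2449]
tcp_rot: [3.134, -0.14, 0.01]
contact_force: [-0.3, -1.4, -0.2]
finger_gap: 0.0003
finger_force: 0.0
```

```bash
python3 - <<'E'
from h import *
to(.435,.270,.24,-.005)
look(['small_tab','large_tab','large_gate'],cams=['top','scene'])
E
```

```text
t 8.15 pos [ 0.5243 -0.2345  0.2449] yaw -0.089 F [-0.3 -1.4 -0.2] gap 0.0003
dp [-0.1338 -0.4945  0.0019] twist -0.084
top small_tab [([0.487, -0.227, 0.09], 0.57)]
top large_tab [([0.492, 0.271, 0.088], 0.74)]
top large_gate [([0.504, 0.269, 0.001], 0.82)]
scene small_tab [([0.488, -0.229, 0.09], 0.77)]
scene large_tab [([0.487, 0.266, 0.094], 0.73)]
scene large_gate [([0.504, 0.271, -0.002], 0.7)]
```

Emit:
apply_moves([
  [-0.01, -0.038, 0],
  [-0.02, -0.076, 0],
  [-0.031, -0.115, 0],
  [-0.042, -0.155, 0],
  [-0.053, -0.195, 0],
  [-0.064, -0.235, 0],
  [-0.075, -0.275, 0],
  [-0.085, -0.315, 0],
], twist=[-0.01, -0.02, -0.03, -0.04, -0.05, -0.06, -0.07, -0.084])

```text
t: 9.35
tcp_pos: [0.4666, 0.0889, 0.2394]
tcp_rot: [-3.142, 0.008, 0.001]
contact_force: [0.4, 0.4, -0.1]
finger_gap: 0.0005
finger_force: 0.0
```

```bash
python3 - <<'E'
from h import *
to(.435,.270,.24,-.005)
E
```

```text
t 9.35 pos [0.4666 0.0889 0.2394] yaw -0.005 F [ 0.4  0.4 -0.1] gap 0.0005
dp [-0.0325 -0.1809 -0.0005] twist 0.0
```

Emit:
apply_moves([
  [-0.007, -0.036, 0],
  [-0.014, -0.072, 0],
  [-0.021, -0.108, 0],
  [-0.027, -0.144, 0],
  [-0.032, -0.181, 0],
  [-0.032, -0.181, 0.01],
  [-0.032, -0.181, 0.04],
  [-0.032, -0.181, 0.04],
], twist=[0, 0, 0, 0, 0, 0, 0, 0])

```text
t: 10.15
tcp_pos: [0.4347, 0.2676, 0.1964]
tcp_rot: [3.139, -0.008, -0.011]
contact_force: [-0.3, 0.3, -0.4]
finger_gap: 0.0003
finger_force: 0.0
```

```bash
python3 - <<'E'
from h import *
to(.435,.270,.086,-.005)
look(['large_tab','large_gate','large_inlet'],'4',cams=['wrist'])
E
```

```text
t 10.15 pos [0.4347 0.2676 0.1964] yaw -0.005 F [-0.3  0.3 -0.4] gap 0.0003
dp [ 0.0011 -0.0027  0.1104] twist -0.0
wrist large_tab [([0.487, 0.269, 0.086], 0.67)]
wrist large_gate [([0.509, 0.267, 0.0], 0.56)]
wrist large_inlet []
```

View pics/wrist4.png

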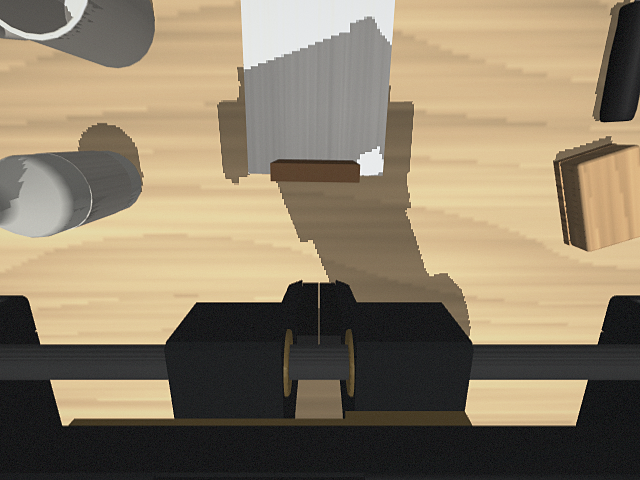

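The tab (315,170) lies ahead of the fingertips (319,290) and in line with them. The glue bottle at the left is well clear, so I descend.

Emit:
apply_moves([
  [0, -0.001, 0.02],
  [0, -0.001, 0.045],
  [0, -0.001, 0.07],
  [0, -0.001, 0.09],
  [0, -0.001, 0.105],
  [0, -0.001, 0.11],
  [0, -0.001, 0.11],
  [0, -0.001, 0.11],
], twist=[0, 0, 0, 0, 0, 0, 0, 0])

```text
t: 11.15
tcp_pos: [0.4369, 0.2696, 0.0908]
tcp_rot: [-3.141, 0.008, -0.003]
contact_force: [0.3, -0.0, 0.5]
finger_gap: 0.0003
finger_force: 0.0
```

```bash
python3 - <<'E'
from h import *
to(.5595-.0165,.269,.086,-.005)
E
```

```text
t 11.15 pos [0.4369 0.2696 0.0908] yaw -0.005 F [ 0.3 -0.   0.5] gap 0.0003
dp [1.061e-01 1.000e-04 5.000e-03] twist -0.0
```

Emit:
apply_moves([
  [0.012, 0, 0.003],
  [0.024, 0, 0.003],
  [0.036, 0, 0.003],
  [0.048, 0, 0.003],
  [0.06, 0, 0.003],
  [0.072, 0, 0.003],
  [0.084, 0, 0.003],
  [0.092, 0, 0.003],
], twist=[0, 0, 0, 0, 0, 0, 0, 0])

```text
t: 11.95
tcp_pos: [0.5291, 0.2686, 0.0865]
tcp_rot: [3.141, -0.009, -0.002]
contact_force: [-4.5, -1.4, 1.2]
finger_gap: 0.0004
finger_force: 1.9
```

Emit:
apply_moves([
  [0.002, 0, 0],
  [0.004, 0, 0],
  [0.006, 0, 0],
  [0.008, 0, 0],
  [0.01, 0, 0],
  [0.012, 0, 0],
  [0.013, 0, 0],
  [0.013, 0, 0],
], twist=[0, 0, 0, 0, 0, 0, 0, 0])

```text
t: 12.75
tcp_pos: [0.5415, 0.2691, 0.0867]
tcp_rot: [-3.141, 0.008, -0.001]
contact_force: [-1.3, -1.0, -1.4]
finger_gap: 0.0004
finger_force: 1.1
```

Emit:
apply_moves([
  [0.001, 0, 0],
  [0.002, 0, 0],
  [0.003, 0, 0],
  [0.004, 0, 0],
  [0.005, 0, 0],
  [0.005, 0, 0],
  [0.005, 0, 0],
  [0.005, 0, 0],
], twist=[0, 0, 0, 0, 0, 0, 0, 0])

```text
t: 13.55
tcp_pos: [0.5428, 0.269, 0.0867]
tcp_rot: [3.14, -0.008, -0.013]
contact_force: [-18.7, -3.5, 7.2]
finger_gap: 0.0003
finger_force: 9.6
```

Emit:
apply_moves([
  [0.001, 0, 0],
  [0.001, 0, 0],
  [0.001, 0, 0],
  [-0.01, 0, 0],
  [-0.03, 0, 0],
  [-0.05, 0, 0],
  [-0.05, 0, -0.04],
  [-0.05, 0, -0.08],
], twist=[0, 0, 0, 0, 0, 0, 0, 0])

```text
t: 14.35
tcp_pos: [0.4963, 0.2694, 0.1679]
tcp_rot: [-3.141, 0.008, -0.001]
contact_force: [1.0, -0.1, -0.2]
finger_gap: 0.0007
finger_force: 0.0
```

Emit:
apply_moves([
  [-0.02, 0, -0.03],
  [-0.05, 0, -0.06],
  [-0.09, 0.01, -0.08],
  [-0.1, 0.05, -0.08],
  [-0.1, 0.09, -0.08],
  [-0.1, 0.12, -0.08],
  [-0.1, 0.12, -0.08],
  [-0.1, 0.12, -0.08],
], twist=[0, 0, 0, 0, 0, 0, 0, 0])

```text
t: 15.15
tcp_pos: [0.3964, 0.1497, 0.2474]
tcp_rot: [-3.141, 0.01, -0.004]
contact_force: [0.2, -0.1, 0.1]
finger_gap: 0.0004
finger_force: 0.0
```

```bash
python3 - <<'E'
from h import *
to(.4,.2,.2,0)
look(['large_tab','small_tab','sanding_block','glue_bottle','screwdriver'],'5',cams=['top','scene'])
E
```

```text
t 15.15 pos [0.3964 0.1497 0.2474] yaw -0.007 F [ 0.2 -0.1  0.1] gap 0.0004
dp [ 0.0032 -0.0503  0.0475] twist -0.007
top large_tab [([0.562, 0.27, 0.09], 0.7)]
top small_tab [([0.488, -0.224, 0.093], 0.94)]
top sanding_block [([0.452, -0.01, 0.001], 0.61)]
top glue_bottle [([0.472, 0.474, -0.006], 0.82)]
top screwdriver [([0.624, -0.007, -0.0], 0.73)]
scene large_tab [([0.562, 0.265, 0.091], 0.57)]
scene small_tab [([0.487, -0.228, 0.088], 0.66)]
scene sanding_block [([0.454, -0.004, 0.001], 0.65)]
scene glue_bottle [([0.471, 0.475, 0.0], 0.59)]
scene screwdriver [([0.618, -0.007, 0.002], 0.77)]
```

View pics/scene5.png

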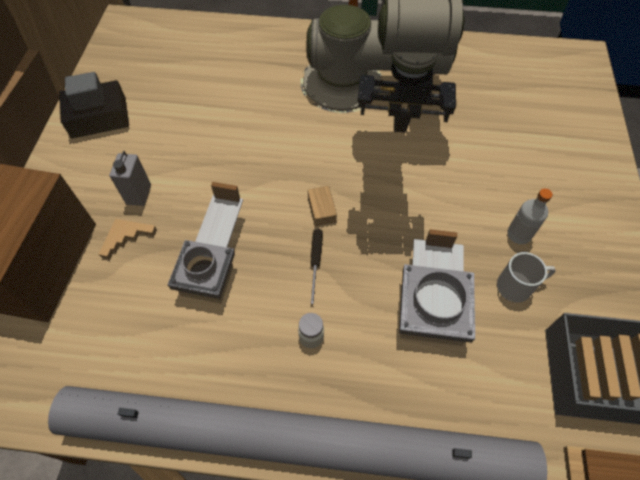

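The small mouth (198,262) is now open, with its tab drawn out to (225,192). The large mouth (440,297) is fully covered by its blade, with the tab at (440,240). The other things on the bench are where they were.

```bash
python3 -c "
from rig import env
print(env.sign_off())"
```

```text
the job is handed in; nothing more can be done
None
```

The small gate was pushed fully open and then the large gate fully shut, each until it stopped at its end stop; the other things on the bench stayed where they were, and the job was handed in at about 15 s (the hand-in gave no verdict).

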